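Shut the spice drawer: clear only what is too tall

TASK

Shut the drawer under the spice shelf. First look how high the shelf hangs today: whichever of the coffee filter and the tea tin stands too tall to pass under it (if either, or both; if it would only just scrape through, take it out too) goes into the wire basket, and everything else stays in the drawer, the steel things standing upright. Then push the drawer fully home, gently, without slamming or forcing it, and leave the things on the worktop alone.

Things in the scene. Friction and masses are not known exactly. Their poses are not given: they have to be found in the camera images.
- drawer (a joint): Travel of the aluminium drawer, m: 0 = half open as found, 0.200 = fully home against a rigid stop (grows as it shuts). Runner friction about 2 N plus 6 N per m/s; stays where left, no spring or catch. Drawer 344 mm wide, 290 mm deep, walls to 50 mm above the worktop; front panel 4 mm thick, from 4 to 60 mm above the worktop, no handle.
- drawer_front (a point): Middle of the outer face of the drawer's front panel, 32 mm above the worktop. x points inward (the way it shuts), z up. When home the panel lies 12 mm back under the overhanging shelf edge, so upright fingers strike the shelf before it is home; fingers leaning some 40 degrees (tips forward and down) reach it.
- drawer_floor (a point): Point on the drawer's inner floor, always 10 mm above the worktop, 98 mm behind the front panel's outer face, mid-width; axes as drawer_front. Coffee filter, tea tin and katoris stand in a row along y through this point, about 100 mm apart, in any order. A strip 20 mm high, 54 mm in front of this point, parts off a narrow front slot.
- shelf_edge (a point): Middle of the lower front edge of the wooden spice shelf over the drawer; its z is the underside of the shelf, level all over, 0.078 to 0.121 m above the worktop; what stays in the drawer must pass under it. x points inward like the drawer's. Jars at its front rise 110 mm above this edge, its back and posts 220 mm.
- coffee_filter: Small round steel coffee filter with a waist and a knobbed lid, 98 mm tall; body 54 mm across up to 82 mm, lid brim 57 mm across at 83 to 87 mm. Origin at the centre of its underside, z up. 0.2 to 0.35 kg.
- tea_tin: Plain round closed steel tin, 80 mm tall, 56 mm across. Origin at the centre of its underside, z up. 0.17 to 0.33 kg.
- katoris: Stack of nested steel bowls, 54 mm tall, 69 mm across; always passes under the shelf. Origin at the centre of its underside, z up.
- masala_dabba: Closed round steel spice box, 125 mm across, 45 mm tall, at the back of the drawer under the shelf; always clears. Origin at the centre of its underside, z up.
- rolling_pin: Short wooden rolling pin, 210 mm long, 29 mm thick, lying in the drawer's front slot. Origin under its middle, x along it.
- clip: Yellow plastic clip, 62 x 14 x 14 mm, in the front slot. Origin under its middle.
- basket: Fixed open wire basket on the worktop, 240 mm (x) by 200 mm (y), walls 4 mm thick and 70 mm high, floor at 6 mm. Origin at the centre of its underside, z up.
- oil_bottle: Amber glass bottle, 64 mm across, 170 mm tall, on the worktop; a bystander. Origin at the centre of its underside.
- tumbler: Open steel tumbler, 72 mm across, 100 mm tall, on the worktop; a bystander. Origin at the centre of its underside.
- mortar: Dark steel mortar bowl, 104 mm across, 75 mm tall, on the worktop; a bystander. Origin at the centre of its underside.
- salt_jar: White ceramic jar, 70 mm across, 85 mm tall, on the worktop; a bystander. Origin at the centre of its underside.
Mind the look-alikes: they are no part of the job. Leave any orange look-alike of the coffee_filter alone.

How it is judged:
At the end, for the whole second after the job is handed in: Drawer within 4 mm of home. Filter and tin: taller than the gap over the drawer floor: in the basket; clearing the shelf by over 8 mm: upright (7 deg) in the drawer; in between: either. Katoris and dabba upright in the drawer, pin and clip lying in it (value of joint drawer above 0.196 m and ((height (world z) of shelf_edge above 0.107 m and x of coffee_filter in the frame of drawer_floor between -0.06 and 0.19 m and y of coffee_filter in the frame of drawer_floor between -0.168 and 0.168 m and z of coffee_filter in the frame of drawer_floor between -0.006 and 0.012 m and angle between coffee_filter's own z axis and vertical below 0.12 rad) or (height (world z) of shelf_edge below 0.116 m and x of coffee_filter in the frame of basket between -0.118 and 0.118 m and y of coffee_filter in the frame of basket between -0.098 and 0.098 m and z of coffee_filter in the frame of basket below 0.062 m and height (world z) of coffee_filter above 0 m and linear speed of coffee_filter below 0.03 m/s)) and ((height (world z) of shelf_edge above 0.089 m and x of tea_tin in the frame of drawer_floor between -0.06 and 0.19 m and y of tea_tin in the frame of drawer_floor between -0.168 and 0.168 m and z of tea_tin in the frame of drawer_floor between -0.006 and 0.012 m and angle between tea_tin's own z axis and vertical below 0.12 rad) or (height (world z) of shelf_edge below 0.098 m and x of tea_tin in the frame of basket between -0.118 and 0.118 m and y of tea_tin in the frame of basket between -0.098 and 0.098 m and z of tea_tin in the frame of basket below 0.062 m and height (world z) of tea_tin above 0 m and linear speed of tea_tin below 0.03 m/s)) and x of katoris in the frame of drawer_floor between -0.06 and 0.19 m and y of katoris in the frame of drawer_floor between -0.168 and 0.168 m and z of katoris in the frame of drawer_floor between -0.006 and 0.012 m and angle between each of katoris, masala_dabba's own z axis and vertical below 0.12 rad and x of masala_dabba in the frame of drawer_floor between -0.06 and 0.19 m and y of masala_dabba in the frame of drawer_floor between -0.168 and 0.168 m and z of masala_dabba in the frame of drawer_floor between -0.006 and 0.012 m and x of rolling_pin in the frame of drawer_floor between -0.1 and 0.19 m and y of rolling_pin in the frame of drawer_floor between -0.168 and 0.168 m and z of rolling_pin in the frame of drawer_floor between -0.006 and 0.04 m and x of clip in the frame of drawer_floor between -0.1 and 0.19 m and y of clip in the frame of drawer_floor between -0.168 and 0.168 m and z of clip in the frame of drawer_floor between -0.006 and 0.04 m); the robot touches nothing.
It fails at once if the drawer is slammed (shut faster than 0.3 m/s) (velocity of joint drawer above 0.3 m/s).
It fails at once if the drawer is forced (the robot presses on it with more than 45 N) (contact force between the arm and drawer above 45 N).
It fails at once if a thing on the worktop is displaced by more than 40 mm or knocked over (distance of any of oil_bottle, tumbler, mortar, salt_jar from where it was at the start of the episode above 0.04 m or angle between any of oil_bottle, tumbler, mortar, salt_jar's own z axis and vertical above 0.5 rad).
It also fails if it takes over 69 s, if anything falls off the work surface, if the arm or the gripper's body presses on something with over 40 N, if the wrist force passes 120 N, or if a joint passes its speed limit or range.

ROBOT

A 7-joint arm with a two-finger parallel gripper is mounted at the origin on the work surface. World frame = base frame: x ahead of the robot, y to its left, z up, the work surface at z = 0. Lengths are in m, angles in rad, forces in N, time in s.
With the tool pointing down it reaches from about 0.4 to 0.85 m from the base axis. Payload 6.9 kg.
Tool frame: the origin (TCP) lies at the very end of the fingers, on their centre line; the grasp point (between the pads) lies 19 mm behind it; z points along the fingers, y is the line along which they close (so a half turn about z gives the same grasp; the last joint's range is limited). The gripper opens to 85 mm and grips with 20 to 120 N. Pads are 22 mm wide; open, the fingers measure 114 mm over their backs; the gripper's body (76 mm by 85 mm) begins 54 mm behind the grasp point. The pads swing forward as they close: fully open they stand 13 mm farther back than shut.
Start: joints at [1.381, 0.507, -0.238, 1.5, 0.126, 1.149, -0.155], TCP at [0.182, -0.598, 0.231] pointing down, gripper open.
Joint ranges: [-3.08, 3.08], [-0.24, 2.05], [-1.43, 1.35], [0, 2.5], [-1.52, 4.66], [0.17, 1.96], [-2.89, 2.89]. Speed limits (rad/s): [2.39, 2.39, 3.14, 3.14, 3.14, 3.14, 3.14].

INTERFACE

Orientations are given as a rotation vector (axis times angle).
In Python, from cell import manip, get_image, hand_in gives the robot as it stands. The module is installed in compiled form; this text tells all that it offers.
- The arm moves only by the tool servo_tool, never from a script. Its argument "commands" is a list that holds one entry, the list of rows, each a list of 7 numbers: the opening, from 0 (shut) to 1 (fully open), then the shift along the tool's x, y, z in units of 25 mm (1.0 is 25 mm), then the turn, a rotation vector about the tool's x, y, z in units of 6 degrees (1.0 is 6 degrees). A call has 1 to 20 rows; each row is the pose to reach, as a shift and turn from the pose commanded when the call began, along the tool's axes at that moment; what a row does not reach only later rows make up. A row lasts 1/10 s, in which the tool goes at most 50 mm and 8.59 degrees, less where a joint would pass 70% of its speed; a pose out of reach is approached as far as the arm can. A call with a gripper value outside its range is refused whole. The fingers move at their own pace and stop on an object; "grip_force" is the grip in N (left out, the last holds). Time passes only in rows, so rows that repeat a pose let the fingers close. It gives the time, the measured TCP pose, the force, the opening and the grip force at its end, in the units of the state.
- manip.get_state(): the state, without advancing time (a new reading comes with each control period).
- get_image(name): name is "scene" or "top"; returns a dict with "frame" (420x560x3 uint8, red, green, blue), "z_map" (420x560 float32, m along the optical axis (not along the pixel's ray), 0 where there is no reading), "fx", "fy", "cx", "cy" (pixels), "k1" (the pictures are not rectified: a ray, as slopes to the right and down, at radius r is drawn at 1 + k1 r^2 times it, then the intrinsics apply), "xyz" and "rotation" of the camera in the world. Camera axes: x right, y up, looking along -z (the intrinsics and any distortion apply to the point x, -y, -z); pixel columns grow to the right and rows downward; lengths in m; the calibration is good to about 2 mm. A picture is of the moment at which its call begins.
- hand_in(): hands the job in; it is judged then, once.
The state is a dict: "clock": time; "joint_pos": joint angles; "joint_velocities": joint speeds; "joint_efforts": joint torques, N m; "ee_pos": TCP position; "tool_rot": TCP orientation; "wrist_force": force on the tool from outside, world axes, zero at the start; "moment": the same for the moment, N m; "grip_width": opening from 0.0 (shut) to 1.0 (fully open); "grip_force": force on a finger pad.
Only numpy, scipy, OpenCV 4.12 (cv2) and the standard library are available. Lean on these libraries where they do the work, as an engineer would, in place of code of your own. Each camera call takes 0.05 s, during which the arm holds its last target. There are 200 camera calls.

## Working session

There is one attempt and no reset: what is moved stays moved. The work goes in short steps, Python scripts to look and compute and a tool call to move; the robot and the scene stay as the last step left them, time stands still between calls to the robot, and variables do not carry over. Pictures are saved under pics/ and viewed, at most 10 in all, crops included, and the job is handed in when it is done.

Besides the shell and the picture viewer there is one more tool, called after "Call:" as a command line: name --argument value ..., lists and objects as JSON in quotes. servo_tool: Moves the arm, as the interface text tells. Its arguments: {"type":"object","properties":{"commands":{"type":"array","items":{"type":"array","items":{"type":"array","items":{"type":"number"}}}},"grip_force":{"type":"number"}},"required":["commands"]}

```bash
mkdir -p pics
cat > h.py <<'E'
import numpy as np, cv2
from cell import manip, get_image, hand_in
from scipy.spatial.transform import Rotation as R
def rotm(im):
    r=np.array(im["rotation"],float)
    return r if r.shape==(3,3) else R.from_rotvec(r).as_matrix() if r.size==3 else R.from_quat(r).as_matrix()
def cloud(im):
    h,w=im["z_map"].shape
    u,v=np.meshgrid(np.arange(w),np.arange(h))
    K=np.array([[im["fx"],0,im["cx"]],[0,im["fy"],im["cy"]],[0,0,1]],float)
    p=cv2.undistortPoints(np.stack([u,v],-1).reshape(-1,1,2).astype(float),K,np.array([im["k1"],0,0,0.])).reshape(h,w,2)
    z=im["z_map"]
    c=np.stack([p[...,0]*z,-p[...,1]*z,-z],-1)
    W=c@rotm(im).T+np.array(im["xyz"]); W[z==0]=np.nan
    return W
def save(im,n,crop=None,s=1):
    f=im["frame"][...,::-1]
    if crop: f=f[crop[1]:crop[3],crop[0]:crop[2]]
    cv2.imwrite(f"pics/{n}.png",cv2.resize(f,None,fx=s,fy=s,interpolation=cv2.INTER_CUBIC))
E
python3 - <<'E'
from h import *
for n in("scene","top"):
    im=get_image(n); save(im,n+"0"); np.savez(n+"0.npz",**im)
    print(n,im["xyz"],im["rotation"],im["fx"],im["k1"])
print(manip.get_state())
E
```

```text
scene [ 1.05914177 -0.86745666  0.81617485] [0.85639848 0.23407049 0.44807398] 510.54292138952883 -0.16728179530339457
top [ 0.49901782 -0.07920321  1.07508281] [ 0.10479015 -0.07213829 -1.59052129] 428.9117704802887 0.004956279554861842
{'clock': 0.1, 'joint_pos': array([ 1.3815067 ,  0.5082599 , -0.23750568,  1.50105921,  0.12568514,
        1.14888866, -0.15479414]), 'joint_velocities': array([-1.60023629e-03, -7.30616833e-04, -1.31505375e-03, -2.07652551e-03,
        4.80311467e-04, -1.16229440e-03, -9.83910101e-06]), 'joint_efforts': array([-3.94694522e-03, -6.21844125e+01, -2.19454452e+00, -2.50204575e+01,
        1.25041240e-02,  7.75761815e-03, -1.46260987e-06]), 'ee_pos': array([ 0.18137385, -0.59762255,  0.2305028 ]), 'tool_rot': array([-3.10593978e+00, -4.61130952e-01,  4.20052282e-04]), 'wrist_force': array([0.28248916, 0.38477075, 0.36376722]), 'moment': array([ 0.01552258, -0.02442763,  0.02303797]), 'grip_force': 0.0, 'grip_width': 1.0022469163319185}
```

View pics/scene0.png

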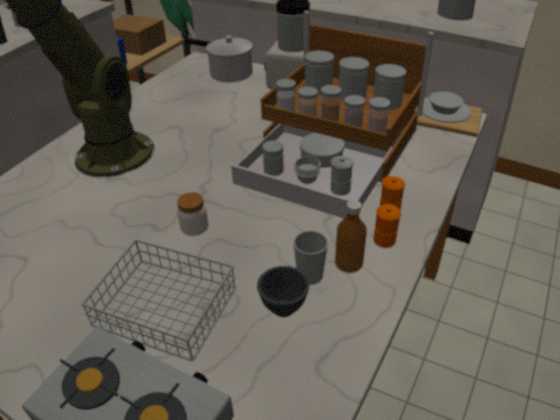

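View pics/top0.png

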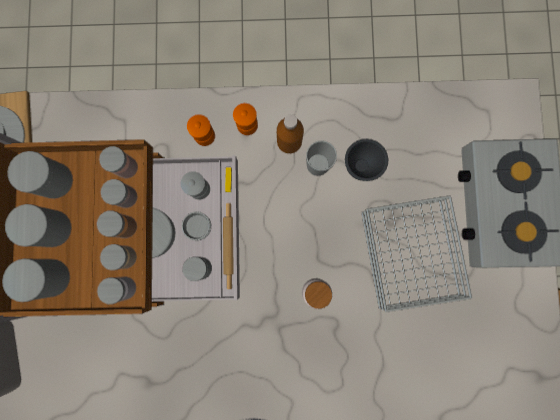

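The scene view shows the knobbed steel filter at (341,175), the katoris at (308,170) and the plain tin at (273,157). In the top view they are at (193,184), (197,225) and (195,268). The two orange look-alikes, at (199,128) and (245,118), stand outside the drawer. The basket is at (417,254).

```bash
cat > m.py <<'E'
from h import *
t=dict(np.load("top0.npz")); s=dict(np.load("scene0.npz"))
T=cloud(t); S=cloud(s)
def blk(W,x0,y0,x1,y1): return W[y0:y1,x0:x1].reshape(-1,3)
# worktop
print("worktop top",np.nanmedian(blk(T,255,180,275,270),0),"scene",np.nanmedian(blk(S,60,200,120,230),0))
# shelf front boards in top & scene
print("shelf col y,z (top row 240):");
for c in range(128,164,3): print(c,np.round(T[235:242,c].mean(0),3))
print("scene lower shelf edge, columns")
for c in (300,330,360,390):
    for r in range(100+int((c-265)*.23)-6,100+int((c-265)*.23)+34,3): print(c,r,np.round(S[r,c],3),s["frame"][r,c])
# drawer front panel, walls
for r in (200,225,280):
    print("front",r,[tuple(np.round(T[r,c],3)) for c in range(228,246,2)])
print("side hi",[tuple(np.round(T[r,190],3)) for r in range(154,166,2)])
print("side lo",[tuple(np.round(T[r,190],3)) for r in range(290,304,2)])
def top_of(n,b):
    P=blk(T,*b); z=np.nanmax(P[:,2]); 
    print(n,"zmax",round(z,3))
    for lo,hi in((z-.006,z+1),(z-.02,z-.006)):
        q=P[(P[:,2]>lo)&(P[:,2]<hi)]; print("  ",len(q),np.round((q.min(0)+q.max(0))/2,3),np.round(np.ptp(q,0),3))
top_of("filter",(176,165,214,204)); top_of("katori",(180,208,214,244)); top_of("tin",(176,252,214,284))
top_of("dabba",(156,205,176,262)); top_of("pin",(222,203,233,290))
top_of("jar",(300,275,336,312)); top_of("tumbler",(300,138,338,178)); top_of("mortar",(342,136,392,184)); top_of("bottle",(272,110,306,156))
top_of("basket",(358,190,474,314))
B=T[185:318,355:478]; m=((B[...,2]>.055)&(B[...,2]<.085)).astype(np.uint8)
P=B[m>0][:,:2].astype(np.float32); print("basket rect",cv2.minAreaRect(P))
E
python3 m.py
```

```text
worktop top [ 5.87082854e-01 -3.74861879e-02  3.69812270e-04] scene [ 0.14148143 -0.24650548 -0.0006386 ]
shelf col y,z (top row 240):
128 [0.553 0.263 0.124]
131 [0.553 0.258 0.118]
134 [0.553 0.252 0.117]
137 [0.553 0.245 0.117]
140 [0.553 0.238 0.118]
143 [0.551 0.222 0.146]
146 [0.551 0.216 0.146]
149 [0.552 0.216 0.124]
152 [0.555 0.228 0.062]
155 [0.555 0.223 0.055]
158 [0.555 0.215 0.057]
161 [0.555 0.208 0.055]
scene lower shelf edge, columns
300 102 [0.5   0.247 0.163] [89 78 62]
300 105 [0.499 0.247 0.153] [79 71 62]
300 108 [0.501 0.244 0.146] [72 62 52]
300 111 [0.5   0.246 0.135] [81 68 62]
300 114 [0.516 0.213 0.146] [76 49 27]
300 117 [0.514 0.217 0.135] [52 38 20]
300 120 [0.515 0.216 0.126] [55 37 21]
300 123 [0.517 0.212 0.12 ] [58 40 21]
300 126 [0.515 0.215 0.108] [57 34 16]
300 129 [0.468 0.31  0.036] [63 52 45]
300 132 [0.465 0.315 0.022] [65 65 64]
300 135 [0.466 0.312 0.013] [79 73 73]
300 138 [0.472 0.302 0.01 ] [130 126 122]
300 141 [0.508 0.228 0.05 ] [122 119 116]
330 108 [0.588 0.248 0.165] [57 41 33]
330 111 [0.589 0.246 0.157] [58 46 31]
330 114 [0.589 
[... 4504 characters left out ...]
zmax 0.093
   95 [ 0.419 -0.16   0.09 ] [0.054 0.056 0.006]
   485 [ 0.419 -0.159  0.08 ] [0.059 0.059 0.014]
tumbler zmax 0.105
   111 [ 0.74  -0.169  0.102] [0.076 0.082 0.006]
   112 [ 0.741 -0.168  0.091] [0.079 0.08  0.014]
mortar zmax 0.081
   252 [ 0.73  -0.283  0.078] [0.102 0.1   0.006]
   316 [ 0.731 -0.284  0.068] [0.101 0.1   0.014]
bottle zmax 0.175
   102 [ 0.799 -0.105  0.172] [0.028 0.028 0.006]
   58 [ 0.797 -0.104  0.162] [0.026 0.026 0.013]
basket zmax 0.075
   614 [ 0.508 -0.394  0.072] [0.264 0.229 0.006]
   370 [ 0.514 -0.408  0.062] [0.276 0.256 0.014]
basket rect ((0.5205305814743042, -0.42504507303237915), (0.2568058669567108, 0.26511266827583313), 7.763853549957275)
```

```bash
cat >> h.py <<'E'
def ray(im,u,v):
    K=np.array([[im["fx"],0,im["cx"]],[0,im["fy"],im["cy"]],[0,0,1]],float)
    p=cv2.undistortPoints(np.array([[[u,v]]],float),K,np.array([float(im["k1"]),0,0,0.])).ravel()
    return np.array(im["xyz"]),rotm(im)@np.array([p[0],-p[1],-1])
def onplane(im,u,v,ax,val):
    o,d=ray(im,u,v); return o+d*(val-o[ax])/d[ax]
def rel(target,rv=None):
    """tool-axis shift (25 mm units) and turn (6 deg units) from the measured pose to a world target"""
    s=manip.get_state(); r=R.from_rotvec(s["tool_rot"])
    d=r.inv().apply(np.array(target)-s["ee_pos"])/.025
    t=(r.inv()*R.from_rotvec(rv)).as_rotvec()/np.radians(6) if rv is not None else np.zeros(3)
    print("t",round(s["clock"],2),"pos",s["ee_pos"].round(4),"rot",np.round(s["tool_rot"],3),"F",s["wrist_force"].round(1),"w",round(s["grip_width"],3),"gf",round(s["grip_force"],1))
    print("shift",d.round(2),"turn",t.round(2))
E
cat > m2.py <<'E'
from h import *
t=dict(np.load("top0.npz")); s=dict(np.load("scene0.npz")); S=cloud(s)
res=[]
for c in range(280,385,3):
    r0=int(100+(c-265)*.23)+10
    rows=[r for r in range(r0,r0+35) if .205<S[r,c,1]<.226 and .08<S[r,c,2]<.13]
    if rows: res.append(onplane(s,c,max(rows)+.5,1,.216)[[0,2]])
print(np.round(np.array(res).T,3),np.median(np.array(res)[:,1]))
P=np.array([onplane(t,u,v,2,.07) for u,v in((363,212),(451,196),(470,297),(382,310))]); print("basket corners\n",P.round(3),P.mean(0))
r=R.from_rotvec([-3.106,-.461,0]).as_matrix(); print("start tool axes\n",r.round(3))
print("down, fingers along y:",R.from_matrix(np.array([[1,0,0],[0,-1,0],[0,0,-1]]).T).as_rotvec())
rel([.680,.124,.231],[np.pi,0,0])
save(s,"crop1",(230,90,410,250),4)
E
python3 m2.py
```

```text
[[0.452 0.462 0.471 0.481 0.49  0.499 0.509 0.518 0.527 0.536 0.545 0.554
  0.563 0.572 0.581 0.59  0.598 0.607 0.616 0.625 0.633 0.642 0.651 0.659
  0.668 0.676 0.685 0.693 0.701 0.71  0.718 0.726 0.734 0.743 0.751]
 [0.099 0.102 0.101 0.1   0.099 0.099 0.098 0.1   0.099 0.099 0.098 0.1
  0.1   0.102 0.098 0.101 0.1   0.099 0.098 0.101 0.1   0.099 0.099 0.101
  0.1   0.1   0.099 0.101 0.101 0.1   0.099 0.102 0.101 0.1   0.1  ]] 0.09980470905056382
basket corners
 [[ 0.605 -0.272  0.07 ]
 [ 0.638 -0.479  0.07 ]
 [ 0.405 -0.506  0.07 ]
 [ 0.379 -0.305  0.07 ]] [ 0.50669653 -0.39053265  0.07      ]
start tool axes
 [[ 0.957  0.29  -0.   ]
 [ 0.29  -0.957  0.002]
 [ 0.    -0.002 -1.   ]]
down, fingers along y: [3.14159265 0.         0.        ]
t 0.1 pos [ 0.1814 -0.5976  0.2305] rot [-3.106 -0.461  0.   ] F [0.3 0.4 0.4] w 1.002 gf 0.0
shift [ 2.747e+01 -2.183e+01  1.000e-02] turn [-0.02  0.    2.81]
```

View pics/crop1.png

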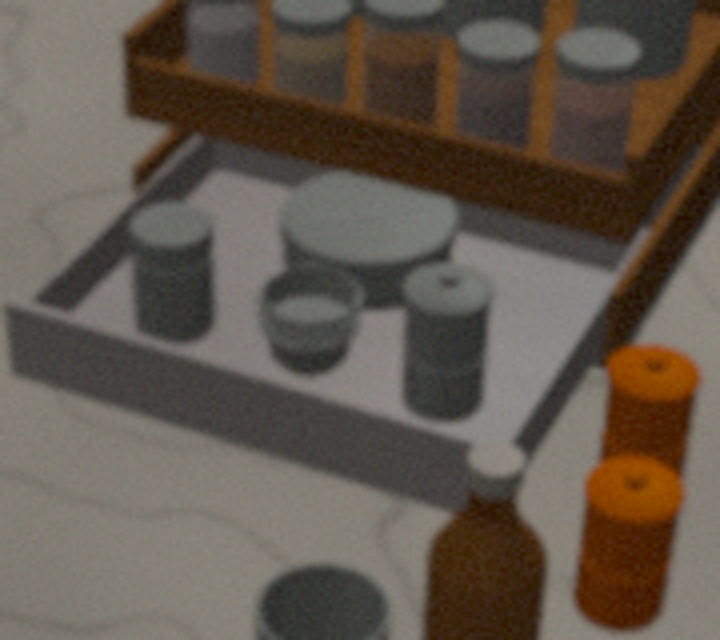

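The crop confirms the candidates: the knobbed steel filter is inside the drawer at scene pixel (341,175), and the plain-lidded steel tin is at (273,157). The two orange knobbed ones, at (392,190) and (387,225), are look-alikes outside the drawer. The shelf underside is at about 0.100 m. The filter's top is at 0.108 m, too tall, so it goes to the basket. The tin's top is at 0.090 m, so it stays.

Call:
servo_tool --commands '[[[1,1.5,-1.2,0,0,0,0.2],[1,3,-2.4,0,0,0,0.4],[1,4.5,-3.6,0,0,0,0.6],[1,6,-4.8,0,0,0,0.8],[1,7.5,-6,0,0,0,1],[1,9,-7.2,0,0,0,1.2],[1,10.5,-8.4,0,0,0,1.4],[1,12,-9.6,0,0,0,1.6],[1,13.5,-10.8,0,0,0,1.8],[1,15,-12,0,0,0,2],[1,16.5,-13.2,0,0,0,2.2],[1,18,-14.4,0,0,0,2.4],[1,19.5,-15.5,0,0,0,2.6],[1,21,-16.7,0,0,0,2.8],[1,22.5,-17.9,0,0,0,2.8],[1,24,-19.1,0,0,0,2.8],[1,25.5,-20.3,0,0,0,2.8],[1,27,-21.5,0,0,0,2.8],[1,27.5,-21.8,0,0,0,2.8],[1,27.5,-21.8,0,0,0,2.8]]]' --grip_force 45

```text
clock: 2.1
ee_pos: [0.6813, 0.1268, 0.2297]
tool_rot: [-3.14, -0.009, 0.003]
wrist_force: [0.9, -0.3, -1.3]
grip_width: 0.997
grip_force: 0.0
```

```bash
python3 -c "
from h import *
rel([.680,.124,.058],[np.pi,0,0])
print(manip.get_state()['joint_pos'].round(2))"
```

```text
t 2.1 pos [0.6813 0.1268 0.2297] rot [-3.14e+00 -9.00e-03  3.00e-03] F [ 0.9 -0.3 -1.3] w 0.997 gf 0.0
shift [-0.04  0.12  6.87] turn [-0.02  0.02  0.06]
[-0.04  0.63 -0.35  1.29  0.21  1.26 -1.95]
```

Call:
servo_tool --commands '[[[1,0,0.1,1.2,0,0,0],[1,0,0.1,2.4,0,0,0],[1,0,0.1,3.6,0,0,0],[1,0,0.1,4.6,0,0,0],[1,0,0.1,5.5,0,0,0],[1,0,0.1,6.3,0,0,0],[1,0,0.1,6.9,0,0,0],[1,0,0.1,6.9,0,0,0],[0.5,0,0.1,6.9,0,0,0],[0.5,0,0.1,6.9,0,0,0],[0.3,0,0.1,6.9,0,0,0],[0.3,0,0.1,6.9,0,0,0],[0.3,0,0.1,6.9,0,0,0],[0.3,0,0.1,6.9,0,0,0],[0.3,0,0.1,6.9,0,0,0]]]'

```text
clock: 3.6
ee_pos: [0.682, 0.1213, 0.0605]
tool_rot: [-3.141, -0.003, -0.004]
wrist_force: [-0.1, 1.2, 7.1]
grip_width: 0.643
grip_force: 46.8
```

Call:
servo_tool --commands '[[[0.3,0,0,-0.4,0,0,0],[0.3,0,0,-1,0,0,0],[0.3,0,0,-2,0,0,0],[0.3,0,0,-3,0,0,0],[0.3,0,0,-4,0,0,0],[0.3,0,0,-5,0,0,0],[0.3,0,0,-5.6,0,0,0],[0.3,0,0,-5.6,0,0,0],[0.3,0,0,-5.6,0,0,0]]]'

```text
clock: 4.5
ee_pos: [0.6808, 0.1205, 0.199]
tool_rot: [3.141, 0.002, 0.0]
wrist_force: [0.5, -0.8, -3.8]
grip_width: 0.644
grip_force: 48.1
```

```bash
python3 -c "
from h import *
rel([.507,-.39,.2],[np.pi,0,0])
im=get_image('scene'); save(im,'lift',(200,60,440,300),2.5)"
```

```text
t 4.5 pos [0.6808 0.1205 0.199 ] rot [3.141e+00 2.000e-03 0.000e+00] F [ 0.5 -0.8 -3.8] w 0.644 gf 48.1
shift [-6.98 20.41 -0.04] turn [ 0.   -0.    0.01]
```

View pics/lift.png

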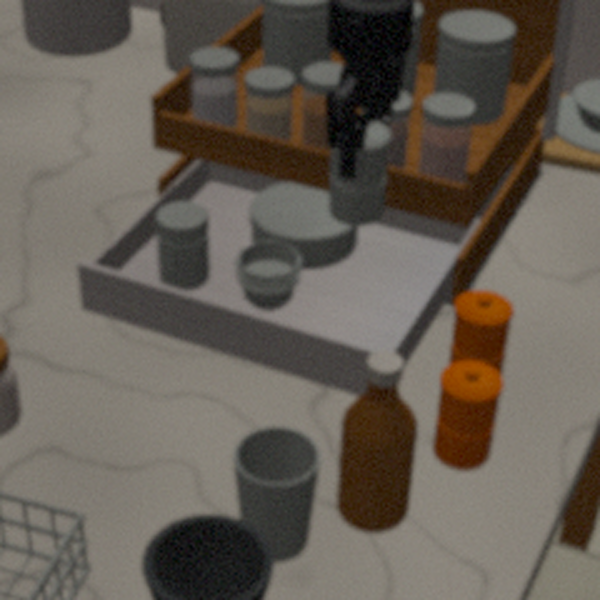

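The filter is held upright and clear of the drawer at crop pixel (358,185), and the tin and katoris are still standing. Next I carry it to the basket.

Call:
servo_tool --commands '[[[0.3,-0.2,0.6,0,0,0,0],[0.3,-0.6,1.8,0,0,0,0],[0.3,-1,3,0,0,0,0],[0.3,-1.5,4.4,0,0,0,0],[0.3,-2,5.8,0,0,0,0],[0.3,-2.5,7.3,0,0,0,0],[0.3,-3,8.8,0,0,0,0],[0.3,-3.5,10.2,0,0,0,0],[0.3,-4,11.7,0,0,0,0],[0.3,-4.5,13.1,0,0,0,0],[0.3,-5,14.6,0,0,0,0],[0.3,-5.5,16,0,0,0,0],[0.3,-6,17.5,0,0,0,0],[0.3,-6.4,18.7,0,0,0,0],[0.3,-6.8,19.8,0,0,0,0],[0.3,-7,20.4,0,0,0,0],[0.3,-7,20.4,0,0,0,0],[0.3,-7,20.4,0,0,0,0],[0.3,-7,20.4,0,0,0,0]]]'

```text
clock: 6.45
ee_pos: [0.5077, -0.3876, 0.1987]
tool_rot: [-3.14, -0.006, -0.0]
wrist_force: [-0.6, -0.5, -2.7]
grip_width: 0.645
grip_force: 48.3
```

```bash
python3 -c "
from h import *
rel([.507,-.39,.057],[np.pi,0,0])"
```

```text
t 6.45 pos [ 0.5077 -0.3876  0.1987] rot [-3.14  -0.006 -0.   ] F [-0.6 -0.5 -2.7] w 0.645 gf 48.3
shift [-0.03  0.11  5.67] turn [-0.01 -0.    0.04]
```

Call:
servo_tool --commands '[[[0.3,0,0,1,0,0,0],[0.3,0,0,2,0,0,0],[0.3,0,0,3,0,0,0],[0.3,0,0,4,0,0,0],[0.3,0,0,4.7,0,0,0],[0.3,0,0,5.2,0,0,0],[0.3,0,0,5.5,0,0,0],[0.3,0,0,5.6,0,0,0],[0.3,0,0,5.6,0,0,0],[0.7,0,0,5.6,0,0,0],[1,0,0,5.6,0,0,0],[1,0,0,5.6,0,0,0],[1,0,0,5.6,0,0,0],[1,0,0,4.5,0,0,0],[1,0,0,3,0,0,0],[1,0,0,1.5,0,0,0],[0.5,0,0,0,0,0,0],[0,0,0,-0.5,0,0,0],[0,0,0,-0.5,0,0,0],[0,0,0,-0.5,0,0,0]]]'

```text
clock: 8.45
ee_pos: [0.5063, -0.3894, 0.2102]
tool_rot: [-3.141, -0.002, 0.002]
wrist_force: [-0.1, -0.8, -0.8]
grip_width: 0.333
grip_force: 0.0
```

Run:
```python
from h import *
im=get_image('scene'); save(im,'placed',(60,100,460,380),2)
# tool leaning 40deg: z=(0,sin,-cos); y (closing) along world -x or +x
a=np.radians(42)
z=np.array([0,np.sin(a),-np.cos(a)])
for sg in(1,-1):
    y=np.array([sg,0,0.]); x=np.cross(y,z)
    rv=R.from_matrix(np.stack([x,y,z],1)).as_rotvec(); print(sg,rv.round(4)); rel([.581,-.03,.15],rv)
# closing along slanted plane (x stays world x)
x=np.array([1.,0,0]); y=np.cross(z,x); rv=R.from_matrix(np.stack([x,y,z],1)).as_rotvec(); print("x",rv.round(4)); rel([.581,-.03,.15],rv)
print(manip.get_state()['joint_pos'].round(2))
```

```text
1 [-1.7942 -1.7942 -0.6887]
t 8.5 pos [ 0.506  -0.3892  0.2095] rot [-3.14e+00 -2.00e-03  4.00e-03] F [ 0.2  0.2 -0.1] w 0.238 gf 0.0
shift [  3.03 -14.36   2.4 ] turn [  5.44   5.48 -14.26]
-1 [-1.7942  1.7942  0.6887]
t 8.5 pos [ 0.506  -0.3892  0.2095] rot [-3.14e+00 -2.00e-03  4.00e-03] F [ 0.2  0.2 -0.1] w 0.238 gf 0.0
shift [  3.03 -14.36   2.4 ] turn [ 5.49 -5.44 14.27]
x [-2.4086 -0.     -0.    ]
t 8.5 pos [ 0.506  -0.3892  0.2095] rot [-3.14e+00 -2.00e-03  4.00e-03] F [ 0.2  0.2 -0.1] w 0.238 gf 0.0
shift [  3.03 -14.36   2.4 ] turn [6.99 0.03 0.01]
[ 0.81  0.55 -0.33  1.49  0.19  1.13 -1.12]
```

View pics/placed.png

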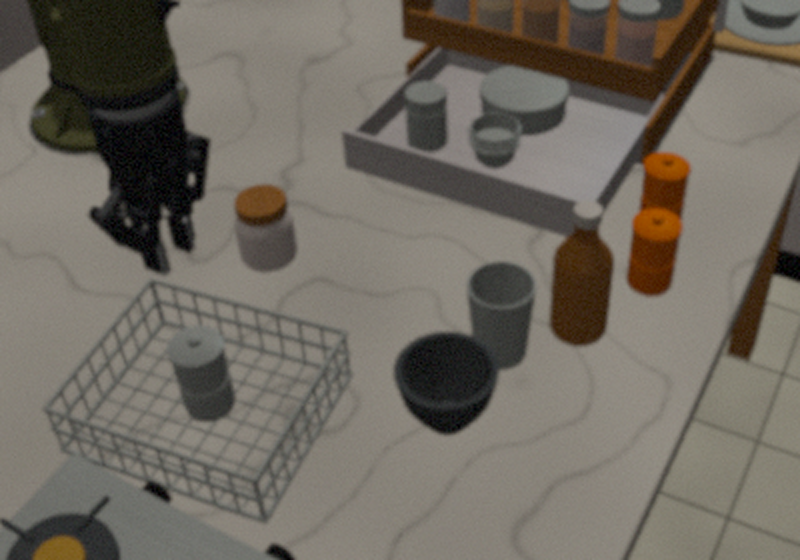

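The filter stands upright in the basket at crop pixel (200,370), and the worktop things are untouched. Next I move to the pre-push pose with the fingers leaning forward.

Call:
servo_tool --commands '[[[0,0.3,-1.4,0,0.5,0,0],[0,0.6,-2.8,0,1,0,0],[0,0.9,-4.2,0,1.6,0,0],[0,1.2,-5.6,0,2.2,0,0],[0,1.5,-7,0.3,2.8,0,0],[0,1.8,-8.4,0.6,3.4,0,0],[0,2.1,-9.8,0.9,4,0,0],[0,2.4,-11.2,1.2,4.7,0,0],[0,2.7,-12.6,1.6,5.5,0,0],[0,3,-13.8,2,6.3,0,0],[0,3,-14.4,2.4,7,0,0],[0,3,-14.4,2.4,7,0,0],[0,3,-14.4,2.4,7,0,0],[0,3,-14.4,2.4,7,0,0]]]'

```text
clock: 9.9
ee_pos: [0.5816, -0.0301, 0.1516]
tool_rot: [-2.41, -0.002, -0.0]
wrist_force: [0.6, 0.3, 0.6]
grip_width: 0.001
grip_force: 0.0
```

```bash
python3 -c "
from h import *
rel([.581,-.03,.032],[-2.4086,0,0])
rel([.581,.19,.032]) 
print(manip.get_state()['joint_pos'].round(2))"
```

```text
t 9.9 pos [ 0.5816 -0.0301  0.1516] rot [-2.41e+00 -2.00e-03 -0.00e+00] F [0.6 0.3 0.6] w 0.001 gf 0.0
shift [-0.03  3.19  3.56] turn [0.02 0.   0.01]
t 9.9 pos [ 0.5816 -0.0301  0.1516] rot [-2.41e+00 -2.00e-03 -0.00e+00] F [0.6 0.3 0.6] w 0.001 gf 0.0
shift [-0.02 -3.36  9.44] turn [0. 0. 0.]
[ 0.76  0.76 -0.63  1.65 -0.34  1.05 -1.14]
```

Call:
servo_tool --commands '[[[0,0,0.8,0.9,0,0,0],[0,0,1.6,1.8,0,0,0],[0,0,2.4,2.7,0,0,0],[0,0,3,3.3,0,0,0],[0,0,3.2,3.55,0,0,0],[0,0,3.2,3.55,0,0,0],[0,0,2.9,3.8,0,0,0],[0,0,2.6,4.1,0,0,0],[0,0,2.4,4.3,0,0,0],[0,0,2.2,4.45,0,0,0],[0,0,2,4.6,0,0,0],[0,0,1.85,4.75,0,0,0],[0,0,1.7,4.9,0,0,0],[0,0,1.55,5,0,0,0],[0,0,1.55,5,0,0,0]]]'

```text
clock: 11.4
ee_pos: [0.5811, 0.026, 0.0325]
tool_rot: [-2.408, -0.002, 0.001]
wrist_force: [0.1, 0.1, -0.4]
grip_width: 0.0
grip_force: 0.0
```

```bash
cat > d.py <<'E'
from h import *
rel([.581,.19,.032],[-2.4086,0,0])
im=get_image("top"); T=cloud(im)
q=T[170:290,120:250].reshape(-1,3); q=q[(q[:,2]>.05)&(q[:,2]<.068)]
h,e=np.histogram(q[:,1],bins=np.arange(0,.26,.004)); print([(round(e[i],3),int(h[i])) for i in np.argsort(-h)[:5]], "min y",np.sort(q[:,1])[:200:40].round(3))
print(manip.get_state()['joint_pos'].round(2))
E
python3 d.py
```

```text
t 11.4 pos [0.5811 0.026  0.0325] rot [-2.408e+00 -2.000e-03  1.000e-03] F [ 0.1  0.1 -0.4] w 0.0 gf 0.0
shift [ 0.01 -4.86  4.41] turn [-0.    0.01  0.01]
[(np.float64(0.032), 194), (np.float64(0.036), 165), (np.float64(0.028), 110), (np.float64(0.224), 86), (np.float64(0.212), 80)] min y [0.01  0.031 0.031 0.032 0.033]
[ 0.68  0.91 -0.62  1.78 -0.34  0.76 -1.08]
```

Call:
servo_tool --commands '[[[0,0,-0.04,0.04,0,0,0],[0,0,-0.1,0.09,0,0,0],[0,0,-0.2,0.18,0,0,0],[0,0,-0.32,0.29,0,0,0],[0,0,-0.46,0.41,0,0,0],[0,0,-0.62,0.56,0,0,0],[0,0,-0.8,0.72,0,0,0],[0,0,-1,0.9,0,0,0],[0,0,-1.2,1.08,0,0,0],[0,0,-1.4,1.26,0,0,0],[0,0,-1.6,1.44,0,0,0],[0,0,-1.8,1.62,0,0,0],[0,0,-2,1.8,0,0,0],[0,0,-2.2,1.98,0,0,0],[0,0,-2.4,2.16,0,0,0],[0,0,-2.6,2.34,0,0,0],[0,0,-2.75,2.48,0,0,0],[0,0,-2.88,2.59,0,0,0],[0,0,-2.95,2.66,0,0,0],[0,0,-3,2.7,0,0,0]]]'

```text
clock: 13.45
ee_pos: [0.581, 0.1266, 0.0326]
tool_rot: [-2.408, -0.002, 0.001]
wrist_force: [-0.6, -2.2, -0.6]
grip_width: -0.003
grip_force: 1.0
```

```bash
python3 d.py; python3 -c "
from h import *
im=get_image('scene'); save(im,'push',(200,60,440,260),3)"
```

```text
t 13.45 pos [0.581  0.1266 0.0326] rot [-2.408e+00 -2.000e-03  1.000e-03] F [-0.6 -2.2 -0.6] w -0.003 gf 1.0
shift [ 0.01 -1.87  1.71] turn [-0.    0.01  0.01]
[(np.float64(0.132), 211), (np.float64(0.128), 132), (np.float64(0.136), 117), (np.float64(0.196), 45), (np.float64(0.2), 24)] min y [0.111 0.131 0.132 0.132 0.132]
[ 0.55  0.9  -0.66  1.85 -0.4   0.61 -1.15]
```

View pics/push.png

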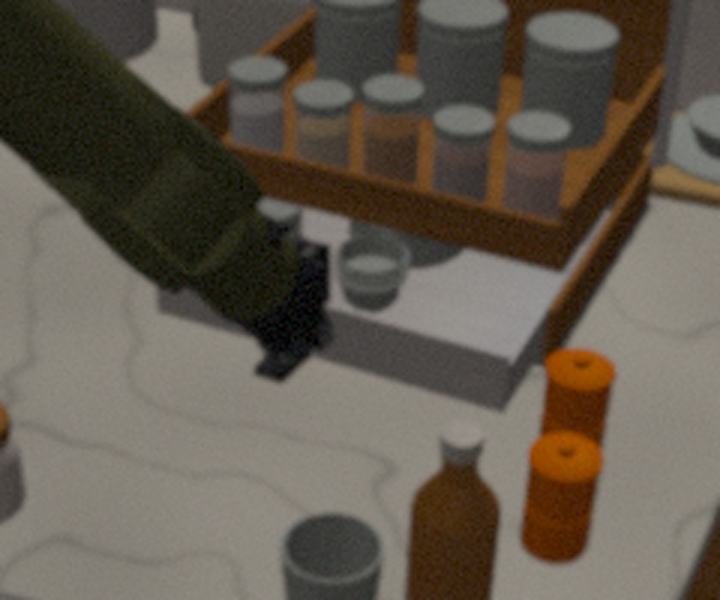

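The panel is moving with the fingertips, and the top view puts it at y≈0.13. The tin and katoris are still upright. I continue with slightly more lean, slowing down near home.

Call:
servo_tool --commands '[[[0,0,-0.04,0.04,0.05,0,0],[0,0,-0.12,0.11,0.1,0,0],[0,0,-0.22,0.2,0.2,0,0],[0,0,-0.35,0.31,0.3,0,0],[0,0,-0.5,0.45,0.4,0,0],[0,0,-0.66,0.59,0.5,0,0],[0,0,-0.82,0.74,0.6,0,0],[0,0,-0.98,0.88,0.7,0,0],[0,0,-1.14,1.03,0.7,0,0],[0,0,-1.3,1.17,0.7,0,0],[0,0,-1.46,1.31,0.7,0,0],[0,0,-1.62,1.46,0.7,0,0],[0,0,-1.78,1.6,0.7,0,0],[0,0,-1.92,1.73,0.7,0,0],[0,0,-2.05,1.84,0.7,0,0],[0,0,-2.16,1.94,0.7,0,0],[0,0,-2.25,2.02,0.7,0,0],[0,0,-2.32,2.09,0.7,0,0],[0,0,-2.38,2.14,0.7,0,0],[0,0,-2.4,2.16,0.7,0,0]]]'

```text
clock: 15.55
ee_pos: [0.581, 0.2073, 0.0326]
tool_rot: [-2.335, -0.002, 0.001]
wrist_force: [0.3, -2.8, -1.1]
grip_width: -0.004
grip_force: 1.0
```

```bash
python3 d.py; python3 -c "
from h import *
rel([.581,.23,.034])"
```

```text
t 15.55 pos [0.581  0.2073 0.0326] rot [-2.335e+00 -2.000e-03  1.000e-03] F [ 0.3 -2.8 -1.1] w -0.004 gf 1.0
shift [-0.    0.5  -0.48] turn [-0.7   0.01  0.01]
[(np.float64(0.212), 229), (np.float64(0.208), 178), (np.float64(0.216), 175), (np.float64(0.22), 2), (np.float64(0.0), 0)] min y [0.21  0.211 0.211 0.212 0.212]
[ 0.49  0.96 -0.74  1.88 -0.47  0.5  -1.15]
t 15.6 pos [0.581  0.2073 0.0326] rot [-2.335e+00 -2.000e-03  1.000e-03] F [ 0.3 -1.2 -0.7] w -0.0 gf 0.6
shift [ 0.   -0.67  0.62] turn [0. 0. 0.]
```

Call:
servo_tool --commands '[[[0,0,-0.06,0.06,0,0,0],[0,0,-0.11,0.115,0,0,0],[0,0,-0.17,0.17,0,0,0],[0,0,-0.22,0.23,0,0,0],[0,0,-0.28,0.29,0,0,0],[0,0,-0.33,0.345,0,0,0],[0,0,-0.36,0.37,0,0,0],[0,0,-0.39,0.4,0,0,0],[0,0,-0.39,0.4,0,0,0]]]'

```text
clock: 16.5
ee_pos: [0.5809, 0.2212, 0.0327]
tool_rot: [-2.335, -0.002, 0.001]
wrist_force: [-0.4, -0.1, -0.6]
grip_width: 0.002
grip_force: 0.4
```

Call:
servo_tool --commands '[[[0,0,-0.03,0.03,0,0,0],[0,0,-0.055,0.06,0,0,0],[0,0,-0.083,0.086,0,0,0]]]'

```text
clock: 16.8
ee_pos: [0.581, 0.2239, 0.0326]
tool_rot: [-2.335, -0.002, 0.001]
wrist_force: [-1.5, -5.9, 2.4]
grip_width: -0.001
grip_force: 3.2
```

Call:
servo_tool --commands '[[[0,0,-0.015,0.015,0,0,0],[0,0,-0.03,0.03,0,0,0]]]'

```text
clock: 17.0
ee_pos: [0.581, 0.224, 0.0324]
tool_rot: [-2.336, -0.001, 0.001]
wrist_force: [-3.5, -10.6, 4.6]
grip_width: -0.002
grip_force: 5.0
```

```bash
cat > p.py <<'E'
from h import *
im=get_image("scene"); S=cloud(im); S0=cloud(dict(np.load("scene0.npz")))
def face(S,lo,hi,x0,x1):
    q=S.reshape(-1,3); q=q[(q[:,0]>x0)&(q[:,0]<x1)&(q[:,2]>.012)&(q[:,2]<.045)&(q[:,1]>lo)&(q[:,1]<hi)]
    return len(q),np.median(q[:,1]).round(4),q[:,1].std().round(4)
for x0,x1 in((.64,.70),(.70,.74),(.43,.50)):
    print(x0,face(S0,.012,.042,x0,x1),face(S,.21,.243,x0,x1))
rel([.581,.23,.034]); save(im,"end",(200,60,440,260),3)
E
python3 p.py
```

```text
0.64 (235, np.float64(0.0269), np.float64(0.0017)) (211, np.float64(0.2277), np.float64(0.0023))
0.7 (135, np.float64(0.027), np.float64(0.0019)) (145, np.float64(0.2281), np.float64(0.0023))
0.43 (225, np.float64(0.028), np.float64(0.0018)) (28, np.float64(0.2273), np.float64(0.0027))
t 17.05 pos [0.581  0.2239 0.0325] rot [-2.336e+00 -1.000e-03  0.000e+00] F [-2.2 -9.1  4.2] w 0.001 gf 4.2
shift [ 0.   -0.21  0.13] turn [0. 0. 0.]
```

View pics/end.png

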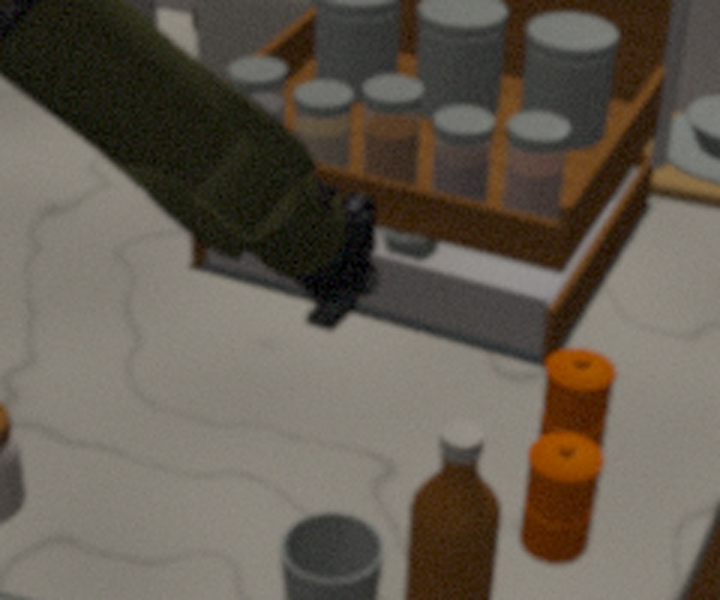

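By depth the panel has travelled 0.199–0.201 m and meets the stop at about 11 N, so the drawer is home. The katoris show upright through the gap. Next I back off.

Call:
servo_tool --commands '[[[0,0,0.1,-0.1,0,0,0],[0,0,0.4,-0.4,0,0,0],[0,0,0.8,-0.85,0,0,0],[0,0,1.2,-1.3,0,0,0],[0,0,1.6,-1.8,0,0,0],[0,0,1.8,-2.6,0,0,0],[0,0,1.8,-3.6,0,0,0],[0,0,1.8,-4.6,0,0,0],[0,0,1.8,-5,0,0,0],[0,0,1.8,-5,0,0,0],[0,0,1.8,-5,0,0,0]]]'

```text
clock: 18.15
ee_pos: [0.5808, 0.1039, 0.0864]
tool_rot: [-2.335, -0.002, 0.001]
wrist_force: [-0.2, 0.2, 0.2]
grip_width: -0.002
grip_force: 0.0
```

```bash
sed -i 's/save(im,"end".*/save(im,"final",(60,60,460,360),2)/' p.py; python3 p.py
```

```text
0.64 (235, np.float64(0.0269), np.float64(0.0017)) (211, np.float64(0.2277), np.float64(0.0023))
0.7 (135, np.float64(0.027), np.float64(0.0019)) (145, np.float64(0.2278), np.float64(0.0023))
0.43 (225, np.float64(0.028), np.float64(0.0018)) (0, np.float64(nan), np.float64(nan))
t 18.2 pos [0.5804 0.1044 0.0862] rot [-2.335e+00 -3.000e-03  2.000e-03] F [ 0.  -0.2  0.1] w 0.001 gf 0.0
shift [ 0.04 -1.97  5.07] turn [0. 0. 0.]
  return _methods._mean(a, axis=axis, dtype=dtype,
  ret = ret.dtype.type(ret / rcount)
  ret = _var(a, axis=axis, dtype=dtype, out=out, ddof=ddof,
  arrmean = um.true_divide(arrmean, div, out=arrmean,
  ret = ret.dtype.type(ret / rcount)
```

View pics/final.png

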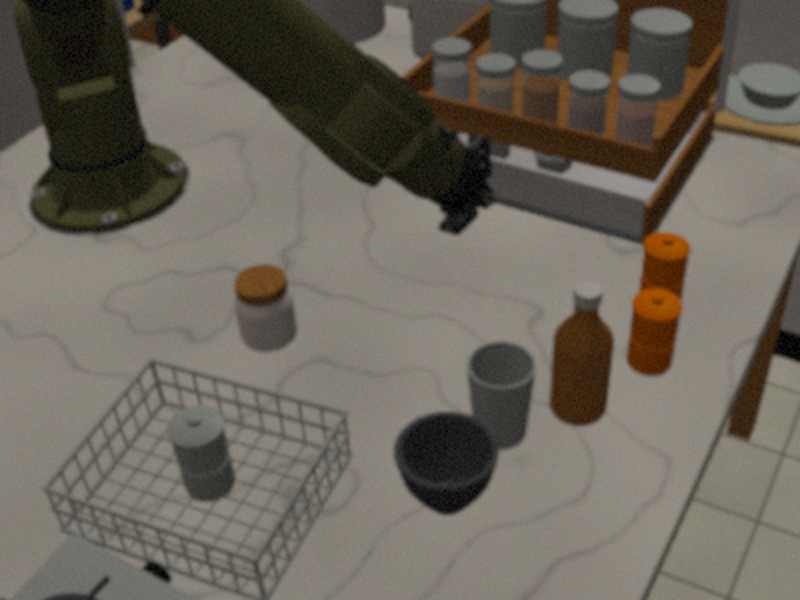

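The drawer is shut, with its panel at crop pixels (490–640, 170–235). The tin's and katoris' lower parts show upright under the shelf at (495,148) and (553,160). The filter stands in the basket at (203,455), the bystanders haven't moved, and the arm is clear.

```bash
python3 -c "
from cell import hand_in
print(hand_in())"
```

```text
the job is handed in; nothing more can be done
None
```

I handed the job in with the drawer pushed fully home: the coffee filter (108 mm to its top, shelf at about 100 mm) stands in the wire basket, everything else stayed in the drawer, and nothing on the worktop was moved.

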